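# Close and latch the tartlet press

### The job

Close the red tartlet press without picking anything up: with the fingers, push its open lid over until it lies fully shut, then push the ball-weighted latch lever over past its upright centre so that it drops across the lid with a snap and stays there. Do not shift or lift the press and leave the candle, the white pumpkin and the sugar shaker where they stand.

Things in the scene. Friction and masses are not known exactly. Their poses are not given: they have to be found in the camera images.
- press: red tartlet press, 100 x 150 x 45 mm base (x, y, z), loose on rubber feet, about 3 kg. Origin: centre of its underside, on the bench. Axes: z up, +y towards its lid hinge, -y towards its latch lever, -x is its front. The lid and the lever are part of it. Small bracket for the lever on the -y side, top 64 mm above the bench.
- press_lid (a joint): lid hinge angle: 0 = fully shut, lying flat; grows as the lid opens to 1.95 rad (leaning outward, to the +y side of the press). The lid is a red plate 100 (x) x 150 x 22 mm; shut, its top is 70 mm above the bench. The hinge is a little stiff, so the lid stays where it is while open beyond about 1.3 rad and falls shut by itself below about 0.9 rad. About 1 to 2 N near its free edge turn it.
- lid_hinge (a point): point on the lid's hinge axis, at mid length: [0, 82, 52] mm in the press frame. The axis runs along the press's x.
- lid_edge (a point): middle of the lid's free edge on its outer face (the face that is on top when shut): 157 mm from the hinge axis, moves with the lid.
- press_lever (a joint): latch lever angle: 0 = open (start), leaning outward (to -y of the press) 0.55 rad from upright; 0.55 = upright; 1.1 = latched, leaning 0.55 rad inward, its hook above the lid's edge. The 0.19 kg steel ball on its end tips it away from upright to the nearer end (0.1 N m at the ends, none at upright): past upright it snaps over by itself. Released, it rests only at 0 or 1.1.
- lever_pivot (a point): point on the lever's pivot axis: [0, -98, 52] mm in the press frame. The axis runs along the press's x.
- lever_knob (a point): centre of the dark steel ball, 36 mm across, on the lever's end, 95 mm from the pivot; rod 11 mm thick. Open, it is 50 mm outward of the pivot and 133 mm above the bench; upright, straight above the pivot, 147 mm above the bench; latched, 50 mm inward, 133 mm above the bench. It moves with the lever, across the press (along its y).
- candle: white battery candle, 38 mm across, 49 mm tall, stands loose near the front of the lever; origin at the centre of its underside. To be left alone.
- pumpkin: small white ornamental pumpkin, 51 mm across, 49 mm tall, stands loose beside the press on its hinge side, partly below the open lid; origin at the centre of its underside. To be left alone.
- shaker: sugar shaker, 44 mm across, 90 mm tall, stands loose close in front of the press (its -x side); origin at the centre of its underside. To be left alone.

How it is judged (in metres and radians):
On the way, in this order (a step that is already met when the one before it is completed fails the run):
1. the lid is shut while the lever is still open (value of joint press_lid below 0.06 rad and value of joint press_lever below 0.35 rad), for 0.2 s.
2. the lever has snapped over onto its latched end with the lid shut (value of joint press_lever above 1.02 rad and value of joint press_lid below 0.06 rad), for 0.2 s.
At the end, for the whole second after the job is handed in: The lid is shut (within 0.06 rad), the lever rests at its latched end (above 1.02 of 1.1 rad), the press is at rest within 25 mm of where it stood, and candle, pumpkin and shaker are within 15 mm of where they stood (all of step 2 and velocity of joint press_lever below 0.1 rad/s and linear speed of press below 0.02 m/s and distance of press from where it was at the start of the episode below 0.025 m and distance of each of candle, pumpkin, shaker from where it was at the start of the episode below 0.015 m); the robot touches nothing.
It fails at once if the press is shifted by more than 25 mm, lifted or tipped (distance of press from where it was at the start of the episode above 0.025 m or height (world z) of press above 0.01 m or angle between press's own z axis and vertical above 0.1 rad).
It fails at once if the lever is flipped while the lid is still open (value of joint press_lever above 0.75 rad and value of joint press_lid above 0.2 rad).
It fails at once if the candle is moved, lifted or knocked over (distance of candle from where it was at the start of the episode above 0.015 m or angle between candle's own z axis and vertical above 0.3 rad).
It fails at once if the pumpkin is moved, lifted or knocked over (distance of pumpkin from where it was at the start of the episode above 0.015 m or angle between pumpkin's own z axis and vertical above 0.3 rad).
It fails at once if the sugar shaker is moved, lifted or knocked over (distance of shaker from where it was at the start of the episode above 0.015 m or angle between shaker's own z axis and vertical above 0.3 rad).
It also fails if it takes over 43 s, if anything falls off the work surface, if the arm or the gripper's body presses on something with over 40 N, if the wrist force passes 120 N, or if a joint passes its speed limit or range.

### The arm

A 7-joint arm with a two-finger parallel gripper is mounted at the origin on a cart in front of the work surface, level with it; the furniture and walls round the work are solid. World frame = base frame: x ahead of the robot, y to its left, z up, the work surface at z = 0. Lengths are in mm, angles in degrees, forces in N, time in s.
With the tool pointing down it reaches from about 350 to 900 mm from the base axis. Payload 8.1 kg.
Tool frame: the origin (TCP) lies at the very end of the fingers, on their centre line; the grasp point (between the pads) lies 19 mm behind it; z points along the fingers, y is the line along which they close (so a half turn about z gives the same grasp; the last joint's range is limited). The gripper opens to 92 mm and grips with 3 to 60 N. Pads are 19 mm wide; open, the fingers measure 130 mm over their backs; the gripper's body (75 mm by 190 mm) begins 47 mm behind the grasp point.
Start: joints at [58.178, 24.895, 1.432, 90.138, -0.665, 64.973, -4.303], TCP at [273.408, -562.041, 226.742] pointing down, gripper open.
Joint ranges: [-149.89, 149.89], [-25.12, 119.58], [-72.63, 75.52], [4.76, 147.25], [-75.54, 255.54], [6.69, 114.76], [-157.13, 157.13]. Speed limits (degrees/s): [127.2, 127.2, 172.46, 172.46, 180, 180, 180].

### API

Orientations are given as [roll, pitch, yaw] about the fixed x, y, z axes, in that order (R = Rz(yaw) Ry(pitch) Rx(roll)).
In Python, from cell import ctrl gives the robot as it stands.
- The arm moves only by the tool step_arm, never from a script. Its argument "motion" is text: rows parted by semicolons, each of 7 numbers parted by spaces: the shift along the tool's x, y, z in mm, then the turn, a rotation vector about the tool's x, y, z in rad, then the finger opening in mm, from 0 to 91.8. In form: x y z ax ay az jaw; .... A call has exactly 10 rows; each row shifts and turns the commanded pose from where the row before left it, along the tool's axes as they then stand; what a row does not reach is not made up. A row lasts 1/10 s, in which the tool goes at most 50 mm and 8.59 degrees, less where a joint would pass 70% of its speed; a pose out of reach is approached as far as the arm can. A call is refused whole if a number of a shift passes 50 or a number of a turn 0.15, either way. A call with a gripper value outside its range is refused whole. The fingers move at their own pace and stop on an object; "grip_force" is the grip in N (left out, the last holds). Time passes only in rows, so rows that do not move let the fingers close, or fill a call up. It gives the time, the measured TCP pose, the force, the opening and the grip force at its end, in the units of the state.
- ctrl.get_state(): the state, without advancing time (a new reading comes with each control period).
- ctrl.read_camera(name): name is "scene" or "side" or "wrist"; returns (picture, depth): 384x512x3 uint8, red, green, blue; 384x512 float32, mm along the optical axis (not along the pixel's ray), 0 where there is no reading.
- ctrl.get_calibration(name): a dict with "K" (3x3 intrinsics, pixels), "position" and "attitude" of the camera in the world. Camera axes: x right, y down, z forward; pixel columns grow to the right and rows downward; lengths in mm; the calibration is good to about 2 mm. A picture is of the moment at which its call begins: read the wrist's pose just before it. get_calibration takes no time and is no camera call; for the wrist camera it gives the pose at the moment of the call.
- ctrl.finish_job(): hands the job in; it is judged then, once.
The state is a dict: "time": time; "joints": joint angles; "joint_vel": joint speeds; "joint_efforts": joint torques, N m; "eef_pos": TCP position; "eef_rot": TCP orientation; "ft_force": force on the tool from outside, world axes, zero at the start; "torque": the same for the moment, N m; "opening": opening from 0.0 (shut) to 1.0 (fully open); "grip_force": force on a finger pad.
Only numpy, scipy, OpenCV 4.12 (cv2) and the standard library are available. Lean on these libraries where they do the work, as an engineer would, in place of code of your own. Each camera call takes 0.05 s, during which the arm holds its last target. There are 200 camera calls.

## Working session

There is one attempt and no reset: what is moved stays moved. The work goes in short steps, Python scripts to look and compute and a tool call to move; the robot and the scene stay as the last step left them, time stands still between calls to the robot, and variables do not carry over. Pictures are saved under pics/ and viewed, at most 10 in all, crops included, and the job is handed in when it is done.

Besides the shell and the picture viewer there is one more tool, called after "Call:" by a JSON object that holds its "name" and its "arguments". step_arm: Moves the arm, as the interface text tells. Its arguments: {"type":"object","properties":{"motion":{"type":"string"},"grip_force":{"type":"number"}},"required":["motion"]}

```bash
mkdir -p pics && cat > h.py <<'E'
import numpy as np, cv2
from cell import ctrl
def snap(n,f):
    im,d=ctrl.read_camera(n); c=ctrl.get_calibration(n)
    cv2.imwrite(f'pics/{f}.png',cv2.cvtColor(im,cv2.COLOR_RGB2BGR)); np.savez(f'{f}.npz',im=im,d=d,K=c['K'],p=c['position'],a=np.array(c['attitude'],float))
    return im,d,c
E
python3 - <<'E'
from h import *
for n in('scene','side'):
    im,d,c=snap(n,n+'0'); print(n,c)
s=ctrl.get_state(); print(s)
a=cv2.imread('pics/scene0.png');b=cv2.imread('pics/side0.png')
E
```

```text
scene {'K': array([[452.05434523,   0.        , 264.68935841],
       [  0.        , 452.05434523, 194.99816233],
       [  0.        ,   0.        ,   1.        ]]), 'position': array([-19.80788646, 524.77671041, 867.02548079]), 'attitude': array([-1.32258981e+02, -8.12418042e-02, -1.47255799e+02])}
side {'K': array([[406.71451464,   0.        , 258.33844963],
       [  0.        , 406.71451464, 196.23018089],
       [  0.        ,   0.        ,   1.        ]]), 'position': array([-129.90491802, -907.78416114,  508.65745345]), 'attitude': array([-113.41334949,    1.49982935,  -35.77519499])}
{'time': 0.1, 'joints': array([58.17695451, 24.93133944,  1.43245485, 90.1839743 , -0.66475263,
       64.97595956, -4.30139222]), 'joint_vel': array([-0.00281814, -0.11194316, -0.0508809 ,  0.0221728 , -0.02303265,
        0.04372277, -0.03249138]), 'joint_efforts': array([ 3.34612210e-03, -6.69131327e+01,  9.88762826e-01, -3.15147078e+01,
       -6.03797729e-02,  3.74463305e-02, -9.89397620e-06]), 'eef_pos': array([ 273.16692768, -561.61422941,  226.03535694]), 'eef_rot': array([-1.79917433e+02,  8.04664116e-03,  2.59405687e+01]), 'ft_force': array([-0.32955624, -0.41147224, -0.32999051]), 'torque': array([-0.01409047, -0.00756728,  0.00911132]), 'grip_force': 0.0, 'opening': 0.9983241135914851}
```

View pics/scene0.png

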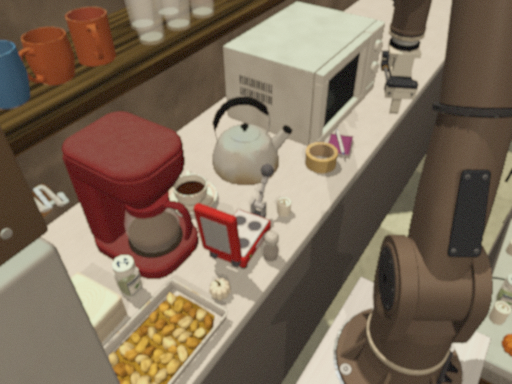

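View pics/side0.png

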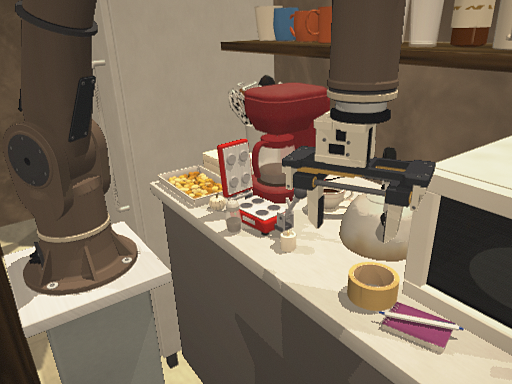

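The scene view shows the press at about (235,235) with its lid open to the left at (215,230). The lever knob is at about (266,172), the candle at (284,208), the shaker at (270,245) and the pumpkin at (219,288). The side view shows the lid at (236,168), the base at (262,212) and the candle at (288,240). Next I'll enlarge both views and compute 3D points.

```bash
cat >> h.py <<'E'
from scipy.spatial.transform import Rotation as Ro
def cloud(f):
    z=np.load(f+'.npz'); K=z['K'];d=z['d'];R=Ro.from_euler('xyz',z['a'],degrees=True).as_matrix()
    v,u=np.mgrid[:384,:512]
    P=np.stack([(u-K[0,2])/K[0,0]*d,(v-K[1,2])/K[1,1]*d,d],-1)@R.T+z['p']
    return z['im'],np.where(d[...,None]>0,P,np.nan)
E
python3 - <<'E'
from h import *
im,P=cloud('scene0'); im2,P2=cloud('side0')
for (u,v) in [(284,208),(270,245),(219,288),(267,172),(218,232),(255,232),(300,200),(240,300)]: print((u,v),im[v,u],P[v,u].round())
for (u,v) in [(236,168),(262,212),(288,240),(287,200),(233,215),(217,203)]: print('side',(u,v),im2[v,u],P2[v,u].round())
a=cv2.resize(cv2.cvtColor(im,4)[150:310,180:310],None,fx=3.7,fy=3.7,interpolation=2)
b=cv2.resize(cv2.cvtColor(im2,4)[130:260,190:310],None,fx=4.6,fy=4.6,interpolation=2)
cv2.imwrite('pics/a.png',a);cv2.imwrite('pics/b.png',b)
E
```

```text
(284, 208) [184 168 142] [ 406. -234.   31.]
(270, 245) [132 122 107] [352. -79.  64.]
(219, 288) [227 217 182] [391.  72.  40.]
(267, 172) [84 80 74] [ 456. -227.  138.]
(218, 232) [115 106  96] [425.  18. 153.]
(255, 232) [222 214 198] [ 413. -107.   48.]
(300, 200) [219 209 188] [ 399. -312.    3.]
(240, 300) [220 208 187] [351.  50.   0.]
side (236, 168) [188 172 152] [430.  -9. 137.]
side (262, 212) [117 107 101] [ 432. -124.   46.]
side (288, 240) [207 183 145] [ 405. -263.   33.]
side (287, 200) [153 143 128] [ 457. -196.   98.]
side (233, 215) [195 145 125] [ 352. -109.   56.]
side (217, 203) [198 172 132] [390.  40.  26.]
```

View pics/a.png

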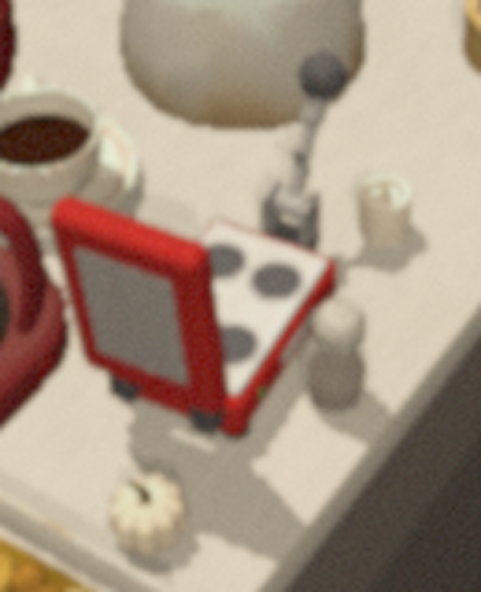

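View pics/b.png

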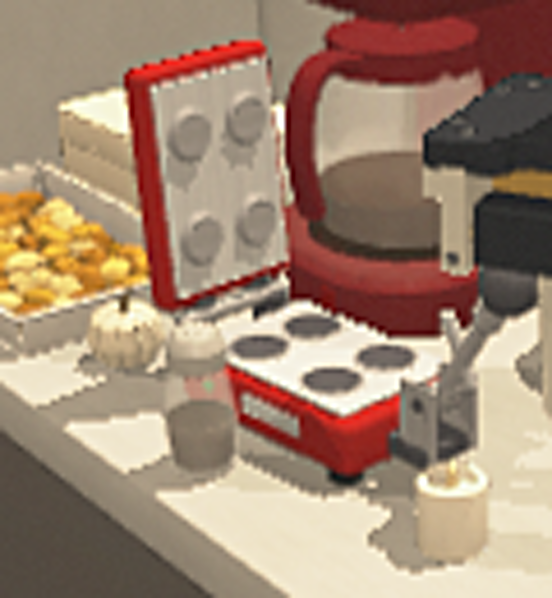

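The crops show the lid leaning outward with a grey panel on its outer face. The lever leans outward with its dark knob at about (323,75) in crop a. The candle, shaker and pumpkin are clear of the press, and the coffee pot is behind the lid on the +x side.

```bash
python3 - <<'E'
from h import *
Q=[]
for f in('scene0','side0'):
    im,P=cloud(f); p=P.reshape(-1,3); c=im.reshape(-1,3).astype(int)
    box=lambda lo,hi:np.all((p>lo)&(p<hi),1)
    m=box([360,-190,40],[520,-20,58]); r=cv2.minAreaRect(p[m][:,:2].astype(np.float32)); print(f,'base',m.sum(),r,np.median(p[m][:,2]))
    m=box([400,-270,118],[520,-180,160])
    if f=='scene0':
        from scipy.optimize import least_squares
        k=p[m]; print('knob',len(k),k.mean(0)); s=least_squares(lambda q:np.linalg.norm(k-q,axis=1)-18,k.mean(0)-[-5,10,10],loss='soft_l1'); print(s.x)
    m=box([360,-30,85],[520,80,240])&((c[:,0]<1000)); l=p[m]; o=np.median(l,0); l=l[np.linalg.norm(l-o,axis=1)<120]
    # ransac plane
    best=0;g=np.random.default_rng(0)
    for _ in range(500):
        t=l[g.choice(len(l),3,0)]; n=np.cross(t[1]-t[0],t[2]-t[0]); n/=np.linalg.norm(n)+1e-9
        i=abs((l-t[0])@n)<3
        if i.sum()>best: best=i.sum();I=i
    q=l[I]; o=q.mean(0); n=np.linalg.svd(q-o)[2][2]; print('lid',best,len(l),o,n,'ext',q.min(0),q.max(0), 'tilt',np.degrees(np.arcsin(abs(n[2]))))
    for nm,lo,hi in(('candle',[370,-280,8],[430,-215,60]),('pump',[350,40,8],[440,110,60]),('shaker',[310,-140,8],[385,-50,100])):
        k=p[box(lo,hi)]; print(nm,len(k),k.min(0).round(),k.max(0).round(),k.mean(0).round())
    m=box([490,-300,60],[620,80,300])
    k=p[m]; print('behind', [(y,k[(k[:,1]>y)&(k[:,1]<y+40),0].min().round() if ((k[:,1]>y)&(k[:,1]<y+40)).any() else None) for y in range(-300,80,40)])
E
```

```text
scene0 base 1010 ((421.14324951171875, -114.03521728515625), (86.48442840576172, 174.85855102539062), 42.23849868774414) 47.56966539595305
knob 175 [ 458.85893065 -229.44963931  140.04034713]
[ 463.4404707  -237.46551152  134.43405261]
lid 1349 1945 [435.27542515  18.8363945  150.86359327] [-0.12338147  0.98823116 -0.09042223] ext [384.52920836   4.05032811  85.02002742] [519.75869488  30.93618146 208.86850454] tilt 5.187897909743184
candle 219 [ 396. -267.    9.] [ 430. -227.   46.] [ 411. -242.   32.]
pump 632 [351.  40.   8.] [440. 110.  52.] [394.  84.  28.]
shaker 468 [ 337. -106.    8.] [377. -69.  93.] [353. -82.  56.]
behind [(-300, np.float64(547.0)), (-260, None), (-220, None), (-180, np.float64(601.0)), (-140, np.float64(604.0)), (-100, None), (-60, np.float64(534.0)), (-20, np.float64(503.0)), (20, np.float64(502.0)), (60, np.float64(525.0))]
side0 base 782 ((447.4471130371094, -98.5603256225586), (161.93362426757812, 137.54501342773438), 58.67244338989258) 45.33608921427111
lid 885 1599 [434.54658097  -6.06150347 150.13574302] [ 0.10842514 -0.98423103  0.13976149] ext [385.51538724 -20.17880365  85.039885  ] [518.89058117   9.34825593 208.06808277] tilt 8.034044926457417
candle 255 [ 396. -269.    8.] [ 430. -230.   47.] [ 410. -256.   28.]
pump 276 [350.  40.   8.] [440. 109.  48.] [390.  77.  24.]
shaker 435 [ 339. -117.    8.] [378. -81.  89.] [ 354. -105.   50.]
behind [(-300, np.float64(553.0)), (-260, None), (-220, None), (-180, np.float64(611.0)), (-140, None), (-100, None), (-60, np.float64(533.0)), (-20, np.float64(503.0)), (20, np.float64(504.0)), (60, np.float64(527.0))]
```

Call:
{"name": "step_arm", "arguments": {"motion": "0 0 -20 0 0 0.11 0; 0 0 -25 0 0 0.11 0; 0 0 -10 0 0 0.11 0; 16 -40 0 0 0 0 0; 16 -43 0 0 0 0 0; 16 -43 0 0 0 0 0; 16 -43 0 0 0 0 0; 16 -43 0 0 0 0 0; 16 -43 0 0 0 0 0; 16 -43 0 0 0 0 0", "grip_force": 20}}

```text
time: 1.1
eef_pos: [348.0, -250.6, 281.6]
eef_rot: [180.0, 0.0, 7.0]
ft_force: [1.8, -0.2, 0.8]
opening: 0.179
grip_force: 0.0
```

Call:
{"name": "step_arm", "arguments": {"motion": "14.5 -39 0 0 0 0 0; 14.5 -39 0 0 0 0 0; 14.5 -39 0 0 0 0 0; 14.5 -39 0 0 0 0 0; 14.5 -39 0 0 0 0 0; 14.5 -39 0 0 0 0 0; 14.5 -39 0 0 0 0 0; 14.5 -39 0 0 0 0 0; 0 0 0 0 0 0 0; 0 0 0 0 0 0 0"}}

```text
time: 2.1
eef_pos: [424.7, 71.8, 281.3]
eef_rot: [180.0, 0.1, 7.2]
ft_force: [0.3, -0.9, -0.5]
opening: 0.006
grip_force: 0.0
```

```bash
python3 - <<'E'
from h import *
im,d,c=snap('scene','scene1')
im2,d,c=snap('side','side1')
a=cv2.resize(cv2.cvtColor(im,4)[110:310,150:330],None,fx=2.4,fy=2.4); b=cv2.resize(cv2.cvtColor(im2,4)[80:280,150:310],None,fx=2.4,fy=2.4)
cv2.imwrite('pics/c.png',np.hstack([a,b])[:600,:800])
E
```

```text
(no output)
```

View pics/c.png

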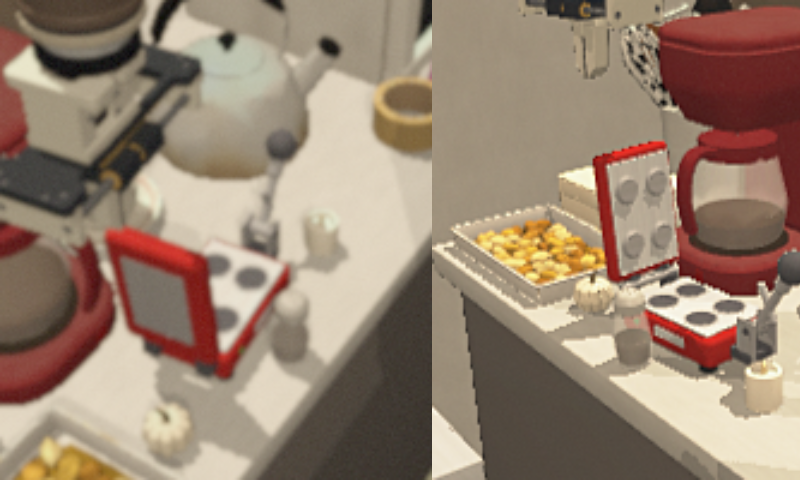

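The gripper is above the hinge side of the lid. The fingers are outside the lid and clear of the coffee maker, and everything stands as before. Now I'll descend and begin the push.

Call:
{"name": "step_arm", "arguments": {"motion": "0 0 30 0 0 0 0; 0 0 30 0 0 0 0; 0 0 25 0 0 0 0; 0 0 10 0 0 0 0; 0 6 0 0 0 0 0; 0 8 0 0 0 0 0; 0 8 0 0 0 0 0; 0 8 0 0 0 0 0; 0 8 0 0 0 0 0; 0 8 0 0 0 0 0"}}

```text
time: 3.2
eef_pos: [431.0, 24.9, 187.2]
eef_rot: [180.0, -0.1, 7.0]
ft_force: [0.4, 0.2, 0.2]
opening: 0.003
grip_force: 0.4
```

Call:
{"name": "step_arm", "arguments": {"motion": "0 10 0 0 0 0 0; 0 10 0 0 0 0 0; 0 10 0 0 0 0 0; 0 10 0 0 0 0 0; 0 10 0 0 0 0 0; 0 10 1 0 0 0 0; 0 10 1 0 0 0 0; 0 10 1 0 0 0 0; 0 10 2 0 0 0 0; 0 10 2 0 0 0 0"}}

```text
time: 4.2
eef_pos: [443.0, -74.5, 179.6]
eef_rot: [180.0, -0.0, 7.0]
ft_force: [0.8, -0.3, -0.9]
opening: 0.006
grip_force: 0.0
```

```bash
python3 - <<'E'
from h import *
im,d,c=snap('side','side2')
cv2.imwrite('pics/d.png',cv2.resize(cv2.cvtColor(im,4)[80:280,150:310],None,fx=2.6,fy=2.6))
E
```

```text
(no output)
```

View pics/d.png

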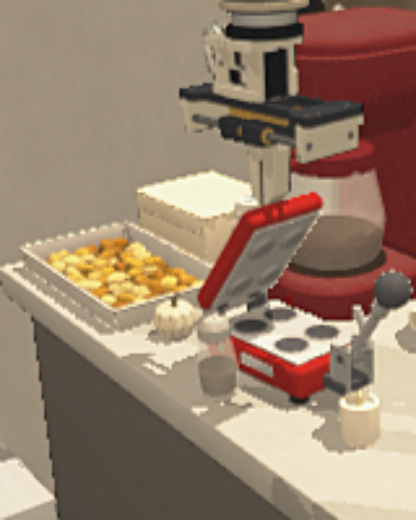

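The side view shows the lid half over at about 0.9 rad under the fingers, with the lever still open.

Call:
{"name": "step_arm", "arguments": {"motion": "0 6 6 0 0 0 0; 0 5 8 0 0 0 0; 0 3 10 0 0 0 0; 0 1 10 0 0 0 0; 0 0 10 0 0 0 0; 0 0 12 0 0 0 0; 0 0 12 0 0 0 0; 0 0 12 0 0 0 0; 0 0 12 0 0 0 0; 0 0 10 0 0 0 0"}}

```text
time: 5.25
eef_pos: [444.5, -88.4, 76.6]
eef_rot: [-180.0, 0.0, 7.0]
ft_force: [-0.3, 0.7, 0.1]
opening: 0.005
grip_force: 0.0
```

Call:
{"name": "step_arm", "arguments": {"motion": "0 0 2 0 0 0 0; 0 0 2 0 0 0 0; 0 0 1 0 0 0 0; 0 0 1 0 0 0 0; 0 0 0 0 0 0 0; 0 0 0 0 0 0 0; 0 0 0 0 0 0 0; 0 0 0 0 0 0 0; 0 0 0 0 0 0 0; 0 0 0 0 0 0 0"}}

```text
time: 6.25
eef_pos: [444.8, -88.5, 71.8]
eef_rot: [180.0, -0.0, 7.0]
ft_force: [0.4, 0.1, -0.8]
opening: 0.005
grip_force: 0.0
```

Call:
{"name": "step_arm", "arguments": {"motion": "0 0 1 0 0 0 0; 0 0 1 0 0 0 0; 0 0 0 0 0 0 0; 0 0 0 0 0 0 0; 0 0 -20 0 0 0 0; 0 0 -30 0 0 0 0; 0 0 -40 0 0 0 0; 0 0 -40 0 0 0 0; 0 0 -30 0 0 0 0; 0 0 0 0 0 0 0"}}

```text
time: 7.25
eef_pos: [447.1, -88.6, 233.6]
eef_rot: [179.9, -0.4, 7.0]
ft_force: [1.8, 0.7, -0.0]
opening: 0.003
grip_force: 0.0
```

```bash
python3 - <<'E'
from h import *
im,d,c=snap('side','side3'); im0,d0,c=snap('scene','scene3')
for f in('side3','scene3'):
    im,P=cloud(f); p=P.reshape(-1,3)
    m=np.all((p>[395,-160,55])&(p<[500,-30,110]),1); q=p[m]; A=np.c_[q[:,:2]-[445,-91],np.ones(len(q))]
    print(f,len(q),np.linalg.lstsq(A,q[:,2],rcond=None)[0], np.percentile(q[:,2],[5,50,95]))
    m=np.all((p>[400,-270,118])&(p<[520,-180,160]),1); print('knob',m.sum(),p[m].mean(0))
    for nm,lo,hi in(('candle',[370,-280,8],[430,-215,60]),('pump',[350,40,8],[440,110,60]),('shaker',[310,-140,8],[385,-50,100])):
        k=p[np.all((p>lo)&(p<hi),1)]; print(nm,k.min(0).round(),k.max(0).round())
a=cv2.resize(cv2.cvtColor(im0,4)[110:310,150:330],None,fx=2.4,fy=2.4); b=cv2.resize(cv2.cvtColor(np.load('side3.npz')['im'],4)[80:280,150:310],None,fx=2.4,fy=2.4)
cv2.imwrite('pics/e.png',np.hstack([a,b])[:600,:800])
E
```

```text
side3 808 [5.26092153e-02 1.54511526e-02 6.94919638e+01] [60.27956238 69.89258321 71.82775359]
knob 176 [ 457.27957547 -245.79408937  137.23739211]
candle [ 396. -269.    8.] [ 429. -232.   48.]
pump [350.  40.   8.] [439. 110.  49.]
shaker [ 338. -117.    8.] [380. -82.  89.]
scene3 1551 [2.02242697e-02 5.91019336e-03 7.21266215e+01] [68.2763556  72.40566087 75.14398184]
knob 173 [ 458.58856982 -228.90930112  140.0952045 ]
candle [ 397. -265.    8.] [ 430. -225.   48.]
pump [352.  42.   8.] [440. 109.  51.]
shaker [ 338. -105.    8.] [377. -70.  92.]
```

View pics/e.png

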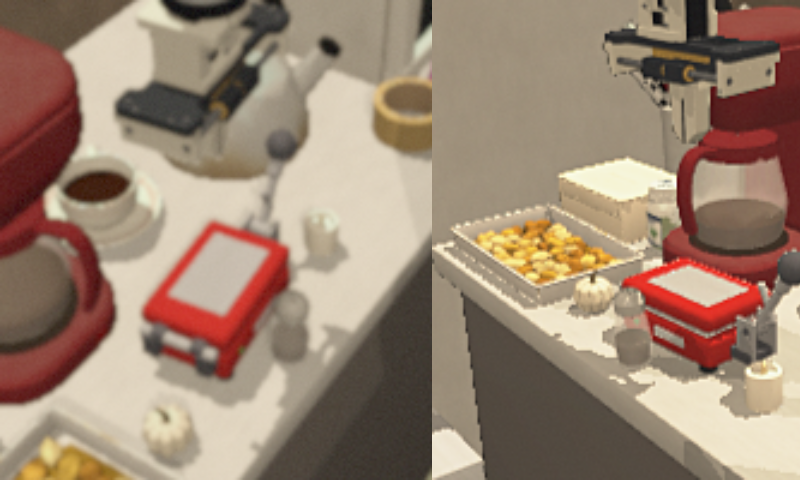

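The lid lies flat and shut, its top plane within 0.02 of level. The lever is still open with its knob at (280,143), and the three objects have not moved. I'll check the kettle's clearance to the gripper body before pushing the lever.

```bash
python3 - <<'E'
from h import *
for f in('scene0','scene3'):
    im,P=cloud(f); p=P.reshape(-1,3)
    for y in range(-420,-150,30):
        k=p[np.all((p>[430,y,155])&(p<[640,y+30,230]),1)]
        print(f,y,len(k),k[:,0].min().round() if len(k) else None)
E
```

```text
scene0 -420 54 560.0
scene0 -390 125 564.0
scene0 -360 56 599.0
scene0 -330 5 636.0
scene0 -300 0 None
scene0 -270 0 None
scene0 -240 0 None
scene0 -210 0 None
scene0 -180 0 None
scene3 -420 37 562.0
scene3 -390 83 566.0
scene3 -360 0 None
scene3 -330 0 None
scene3 -300 0 None
scene3 -270 0 None
scene3 -240 0 None
scene3 -210 0 None
scene3 -180 0 None
```

Call:
{"name": "step_arm", "arguments": {"motion": "0 20 0 0 0 0 0; 0 25 0 0 0 0 0; 0 25 0 0 0 0 0; 0 25 0 0 0 0 0; 0 25 0 0 0 0 0; 0 25 0 0 0 0 0; -1 25 0 0 0 0 0; -1 25 0 0 0 0 0; -1 12 0 0 0 0 0; 0 0 0 0 0 0 0"}}

```text
time: 8.35
eef_pos: [466.1, -295.5, 228.2]
eef_rot: [-179.9, 0.1, 6.9]
ft_force: [-0.7, 0.3, -1.5]
opening: 0.006
grip_force: 0.0
```

Clearance is enough. I'll move over 3 mm in x, lower to about z 118 and push towards the press.

Call:
{"name": "step_arm", "arguments": {"motion": "3 0 20 0 0 0 0; 0 0 25 0 0 0 0; 0 0 25 0 0 0 0; 0 0 25 0 0 0 0; 0 0 15 0 0 0 0; 0 0 0 0 0 0 0; 0 -6 0 0 0 0 0; 0 -6 0 0 0 0 0; 0 -6 0 0 0 0 0; 0 -6 0 0 0 0 0"}}

```text
time: 9.35
eef_pos: [467.6, -269.7, 120.7]
eef_rot: [179.9, -0.1, 7.1]
ft_force: [-0.3, -9.1, 8.7]
opening: 0.006
grip_force: 5.0
```

Call:
{"name": "step_arm", "arguments": {"motion": "0 -6 0 0 0 0 0; 0 -6 0 0 0 0 0; 0 -6 0 0 0 0 0; 0 -6 0 0 0 0 0; 0 -6 0 0 0 0 0; 0 -6 0 0 0 0 0; 0 -6 0 0 0 0 0; 0 -4 0 0 0 0 0; 0 -4 0 0 0 0 0; 0 0 0 0 0 0 0"}}

```text
time: 10.35
eef_pos: [460.9, -219.8, 119.7]
eef_rot: [-180.0, 0.0, 7.1]
ft_force: [0.3, -0.7, 0.2]
opening: 0.004
grip_force: 0.0
```

```bash
python3 - <<'E'
from h import *
im,d,c=snap('side','side4')
im,P=cloud('side4'); p=P.reshape(-1,3)
m=np.all((p>[430,-200,110])&(p<[490,-100,165]),1); print(m.sum(),p[m].mean(0))
cv2.imwrite('pics/f.png',cv2.resize(cv2.cvtColor(im,4)[80:280,150:330],None,fx=2.6,fy=2.6))
E
```

```text
170 [ 449.58810075 -188.05692633  143.12279004]
```

View pics/f.png

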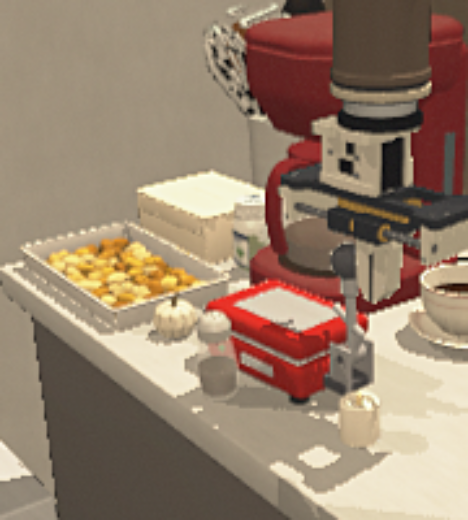

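The lever stands at about upright against the fingers, with its knob at (345,262) in the crop, and it has not snapped yet. I'll push a little further.

Call:
{"name": "step_arm", "arguments": {"motion": "0 -4 0 0 0 0 0; 0 -4 0 0 0 0 0; 0 -4 0 0 0 0 0; 0 -4 0 0 0 0 0; 0 -4 0 0 0 0 0; 0 0 0 0 0 0 0; 0 0 0 0 0 0 0; 0 0 0 0 0 0 0; 0 15 0 0 0 0 0; 0 25 0 0 0 0 0"}}

```text
time: 11.4
eef_pos: [463.8, -240.4, 119.9]
eef_rot: [-180.0, -0.0, 7.2]
ft_force: [-0.1, -0.6, -0.1]
opening: 0.005
grip_force: 0.0
```

Call:
{"name": "step_arm", "arguments": {"motion": "0 30 0 0 0 0 0; 0 30 0 0 0 0 0; 0 0 -30 0 0 0 0; 0 0 -40 0 0 0 0; 0 0 -40 0 0 0 0; 0 0 0 0 0 0 0; 0 0 0 0 0 0 0; 0 0 0 0 0 0 0; 0 0 0 0 0 0 0; 0 0 0 0 0 0 0"}}

```text
time: 12.4
eef_pos: [470.3, -299.8, 228.6]
eef_rot: [-179.9, 0.1, 7.0]
ft_force: [0.4, 0.2, 0.6]
opening: 0.002
grip_force: 0.0
```

```bash
python3 - <<'E'
from h import *
im,d,c=snap('side','side5'); im0,d0,c=snap('scene','scene5')
for f in('side5','scene5'):
    im,P=cloud(f); p=P.reshape(-1,3)
    m=np.all((p>[415,-200,105])&(p<[490,-90,165]),1); print('knob',m.sum(),p[m].mean(0))
    for nm,lo,hi in(('candle',[370,-280,8],[430,-215,60]),('pump',[350,40,8],[440,110,60]),('shaker',[310,-140,8],[385,-50,100])):
        k=p[np.all((p>lo)&(p<hi),1)]; print(nm,k.min(0).round(),k.max(0).round())
a=cv2.resize(cv2.cvtColor(im0,4)[110:310,150:330],None,fx=2.4,fy=2.4); b=cv2.resize(cv2.cvtColor(np.load('side5.npz')['im'],4)[80:280,150:310],None,fx=2.4,fy=2.4)
cv2.imwrite('pics/g.png',np.hstack([a,b])[:600,:800])
E
```

```text
knob 200 [ 447.71952185 -150.03255094  131.8778043 ]
candle [ 397. -269.    9.] [ 430. -231.   48.]
pump [350.  40.   8.] [438. 110.  47.]
shaker [ 339. -116.    8.] [377. -83.  90.]
knob 174 [ 447.18864598 -132.48602772  142.23153523]
candle [ 396. -266.    9.] [ 430. -228.   49.]
pump [351.  41.   8.] [440. 109.  52.]
shaker [ 337. -106.    8.] [376. -70.  93.]
```

View pics/g.png

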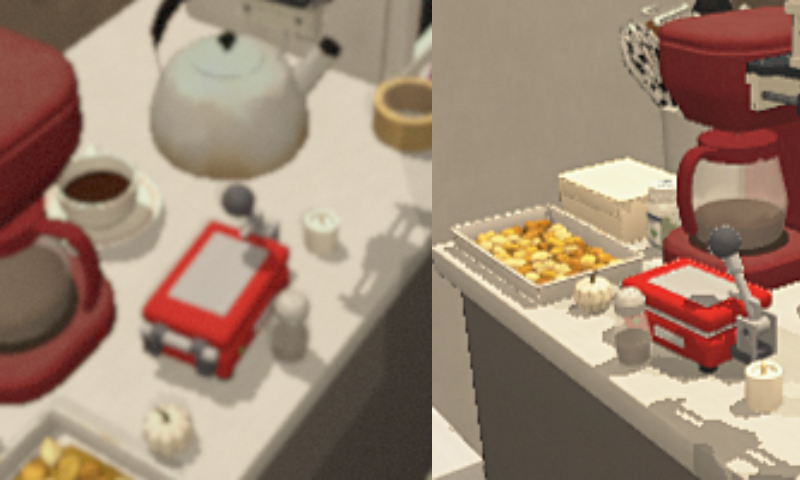

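The lever has snapped over the shut lid, with its knob at (238,200) left and (725,240) right, about 50 mm inward of the pivot. Nothing else has moved and the arm is clear.

```bash
python3 -c "
from cell import ctrl
print(ctrl.finish_job())"
```

```text
the job is handed in; nothing more can be done
None
```

I shut the lid and flipped the latch lever over it. The last pictures show the lever at its latched end, the press, candle, pumpkin and shaker in place, and the arm clear. The job is handed in, but it returned no verdict.

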